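Find the hidden catch and open the battery compartment

ROBOT

A 6-joint arm with a two-finger parallel gripper is mounted at the origin on the work surface. World frame = base frame: x ahead of the robot, y to its left, z up, the work surface at z = 0. Lengths are in m, angles in rad, forces in N, time in s.
With the tool pointing down it reaches from about 0.325 to 1 m from the base axis. Payload 5.1 kg.
Tool frame: the origin (TCP) lies between the finger pads; the fingertips stand 14 mm ahead of it and the grasp point (between the pads) lies 5 mm behind it; z points along the fingers, y is the line along which they close (so a half turn about z gives the same grasp; the last joint's range is limited). The gripper opens to 85 mm and grips with 20 to 120 N. Pads are 22 mm wide; open, the fingers measure 114 mm over their backs; the gripper's body (76 mm by 85 mm) begins 54 mm behind the grasp point. The pads swing forward as they close: fully open they stand 13 mm farther back than shut.
Start: joints at [-1.368, 0.124, 1.65, -0, 1.367, -0.083], TCP at [0.183, -0.624, 0.245] pointing down, gripper open.
Joint ranges: [-2.61, 2.61], [-1.02, 2.33], [0.03, 2.71], [-1.35, 4.49], [0.32, 2.68], [-2.91, 2.91]. Speed limits (rad/s): [2.57, 2.57, 3.14, 3.14, 3.14, 3.14].

INTERFACE

Orientations are given as a unit quaternion [x, y, z, w].
In Python, from bench import r, capture, order gives the robot as it stands. The module is installed in compiled form; this text tells all that it offers.
- The arm moves only by the tool apply_moves, never from a script. Its argument "increments" is a list of rows, each a list of 3 entries, a list of its own where there are three numbers: the shift along the tool's x, y, z scaled (see below), then the turn about the tool's z scaled (see below), then the opening, from -1 (shut) to 1 (fully open). A call has 1 to 12 rows; each row is the pose to reach, as a shift and turn from the pose commanded when the call began, along the tool's axes at that moment; what a row does not reach only later rows make up. The controller multiplies each number of a shift by 100 mm and each number of a turn by pi/2 rad. A row lasts 1/10 s, in which the tool goes at most 50 mm and 8.59 degrees, less where a joint would pass 70% of its speed; a pose out of reach is approached as far as the arm can. A call with a number of a shift or a turn outside -1 to 1 is refused whole. A call with a gripper value outside its range is refused whole. The fingers move at their own pace and stop on an object; "squeeze" is the grip in N (left out, the last holds). Time passes only in rows, so rows that repeat a pose let the fingers close. It gives the time, the measured TCP pose, the force, the opening and the grip force at its end, in the units of the state.
- r.get_state(): the state, without advancing time (a new reading comes with each control period).
- capture(name): name is "side" or "top" or "wrist"; returns a dict with "color" (400x640x3 uint8, red, green, blue), "z_map" (400x640 float32, m along the optical axis (not along the pixel's ray), 0 where there is no reading), "vfov" (degrees; the focal length in pixels is half the picture's height over the tangent of half this angle, whatever the lens; pixels are square), "cx", "cy" (the principal point, pixels), "world_from_camera" (4x4, takes a point from camera to world coordinates); the wrist camera has in their place "T_tool_cam" (4x4, takes a point from camera to tool coordinates, whose origin is the TCP and whose axes are the flange's). Camera axes: x right, y down, z forward; pixel columns grow to the right and rows downward; lengths in m; the calibration is good to about 2 mm. A picture is of the moment at which its call begins: read the wrist's pose just before it.
- order.close_job(): hands the job in; it is judged then, once.
The state is a dict: "clock": time; "joint_pos": joint angles; "qd": joint speeds; "joint_efforts": joint torques, N m; "position": TCP position; "orientation": TCP orientation; "wrist_force": force on the tool from outside, world axes, zero at the start; "torque": the same for the moment, N m; "width": finger opening in m; "finger_force": force on a finger pad.
Only numpy, scipy, OpenCV 4.12 (cv2) and the standard library are available. Lean on these libraries where they do the work, as an engineer would, in place of code of your own. Each camera call takes 0.05 s, during which the arm holds its last target. There are 200 camera calls.

TASK

Open the battery compartment of the box on the bench: feel over the four flush discs in its top panel for the one that gives, press it in until the sliding cover springs ajar, then push the cover away with your fingertips until it is fully open. Work with the fingertips only, pick nothing up, and leave the loose things on the box and the bench where they lie.

Things in the scene. Friction and masses are not known exactly. Their poses are not given: they have to be found in the camera images.
- battery_box: the battery box, fixed to the bench: 250 mm along its x, 300 mm along its y, its flat black top panel 60 mm above its origin (centre of its underside, on the bench); x points from its near edge to its far edge, y to its left, z up. The four discs are on the right half (y < 0), the sliding cover between two steel guide rails (70 mm high above the bench) on the left half. The battery compartment is under the near part of the cover
- disc0 (a point): centre of the top face of the near right disc in the panel: a flat metal disc 46 mm across in a 48 mm round hole, its face 1.5 mm below the panel's surface. The four discs look alike; three are rigid blanking plugs and one is the sprung catch, at a different place from run to run
- disc1 (a point): centre of the top face of the near left disc in the panel: a flat metal disc 46 mm across in a 48 mm round hole, its face 1.5 mm below the panel's surface. The four discs look alike; three are rigid blanking plugs and one is the sprung catch, at a different place from run to run
- disc2 (a point): centre of the top face of the far right disc in the panel: a flat metal disc 46 mm across in a 48 mm round hole, its face 1.5 mm below the panel's surface. The four discs look alike; three are rigid blanking plugs and one is the sprung catch, at a different place from run to run
- disc3 (a point): centre of the top face of the far left disc in the panel: a flat metal disc 46 mm across in a 48 mm round hole, its face 1.5 mm below the panel's surface. The four discs look alike; three are rigid blanking plugs and one is the sprung catch, at a different place from run to run
- catch (a joint): how far the catch disc is pushed in, m: 0 out, 0.005 at its stop. A spring returns it; it gives at about 1.5 N and takes 5 to 6 N at its stop. Pushed in beyond about 3.5 mm it frees the cover. It does not tell which disc it is
- cover (a joint): how far the cover has slid along the box's +x, m: 0 shut and latched (it cannot be slid then), 0.065 fully open at its stop. When the catch frees it, a spring shifts it to about 0.015, where it stays; from there it slides stiffly (up to about 5 N) and stays where it is left
- cover_edge (a point): middle of the upper near edge of the cover, moving with it. The cover is a grey slab 100 mm along x, 90 mm along y, reaching from the panel to 14 mm above it; its near face is upright and free, and can be pushed along the box's +x. Behind that face, as it opens, a compartment with three battery cells, 52 by 70 mm, appears in the panel; the cells lie 5 mm below the panel's surface
- lens: domed red glass bullseye lens, 38 mm across, 16 mm high, lying loose on the box panel behind the discs; origin at the centre of its underside
- collar: small brass collar, 22 mm across, 10 mm high, standing loose on the box panel in front of the discs; origin at the centre of its underside
- lamp_ring: brass lamp ring, 90 mm across, 12 mm high, loose on the bench; origin at the centre of its underside
- switch_cover: round black bakelite switch cover, 64 mm across, 31 mm high, loose on the bench; origin at the centre of its underside
- socket_wrench: steel socket wrench, about 190 mm long, 42 mm high at its head, loose on the bench; x along its length
- screwdriver: screwdriver, 190 mm long, loose on the bench; x along its length
- jar: jar with a steel lid, 60 mm across, 75 mm high, loose on the bench; origin at the centre of its underside

How it is judged:
On the way, in this order (a step that is already met when the one before it is completed fails the run):
1. the catch has been pressed and the cover has sprung ajar (value of joint cover above 0.01 m), for 0.1 s.
2. the cover has been pushed fully open (value of joint cover above 0.058 m), for 0.2 s.
At the end, for the whole second after the job is handed in: The cover stands open by more than 58 mm of its 65 mm, the catch disc is back out (within 1 mm), and every loose thing is within 20 mm of where it began (value of joint cover above 0.058 m and value of joint catch below 0.001 m and distance of each of lens, collar, lamp_ring, switch_cover, socket_wrench, screwdriver, jar from where it was at the start of the episode below 0.02 m); the robot touches nothing.
It fails at once if a loose thing was lifted, carried or pushed more than 30 mm (distance of any of lens, collar, lamp_ring, switch_cover, socket_wrench, screwdriver, jar from where it was at the start of the episode above 0.03 m).
It also fails if it takes over 48 s, if anything falls off the work surface, if the arm or the gripper's body presses on something with over 40 N, if the wrist force passes 120 N, or if a joint passes its speed limit or range.

## Working session

There is one attempt and no reset: what is moved stays moved. The work goes in short steps, Python scripts to look and compute and a tool call to move; the robot and the scene stay as the last step left them, time stands still between calls to the robot, and variables do not carry over. Pictures are saved under pics/ and viewed, at most 10 in all, crops included, and the job is handed in when it is done.

Besides the shell and the picture viewer there is one more tool, called after "Call:" as name(argument=value, ...), one argument or row to a line, values as JSON. apply_moves: Moves the arm, as the interface text tells. Shifts and turns lie within -1 to 1; 1 stands for 100 mm of shift or pi/2 rad of turn. Its arguments: {"type":"object","properties":{"increments":{"type":"array","items":{"type":"array"}},"squeeze":{"type":"number"}},"required":["increments"]}

```bash
mkdir -p pics; cat > h.py <<'E'
import numpy as np, cv2
from bench import r, capture, order
def shot(n,f):
    d=capture(n); cv2.imwrite(f'pics/{f}.png',d['color'][:,:,::-1]); np.savez(f'{f}.npz',**d); return d
def cloud(d):
    z=d['z_map']; h,w=z.shape; f=h/2/np.tan(np.radians(d['vfov'])/2)
    u,v=np.meshgrid(np.arange(w),np.arange(h))
    p=np.stack([(u-d['cx'])*z/f,(v-d['cy'])*z/f,z,np.ones_like(z)],-1)
    return (p@np.array(d['world_from_camera']).T)[...,:3]
E
python3 - <<'E'
from h import *
d=shot('top','top1'); e=shot('side','side1')
print(d['world_from_camera'],d['vfov'],r.get_state())
E
```

```text
[[ 0.02255153 -0.99698721  0.0742155   0.55045811]
 [-0.99944808 -0.02067144  0.0260043  -0.01412691]
 [-0.02439181 -0.07476098 -0.99690312  1.09689972]
 [ 0.          0.          0.          1.        ]] 47.78913494216328 {'clock': 0.1, 'joint_pos': array([-1.36758751e+00,  1.24464766e-01,  1.65155841e+00,  6.13175816e-06,
        1.36754818e+00, -8.25978115e-02]), 'qd': array([-1.24068484e-03,  7.89572448e-04, -1.87807841e-03,  5.25014339e-05,
        1.85312047e-03, -2.35463843e-04]), 'joint_efforts': array([ 1.92824277e-04, -4.24932575e+01, -3.66653395e+01, -3.17536683e-05,
        3.96937990e-03, -6.32184566e-06]), 'position': array([ 0.18311991, -0.6231034 ,  0.24414744]), 'orientation': array([ 9.89806290e-01,  1.42416747e-01, -5.66302761e-05, -9.87730528e-04]), 'wrist_force': array([-0.32292513, -0.3919234 ,  0.02368136]), 'torque': array([ 0.01312551, -0.02329511, -0.04531926]), 'finger_force': 0.0, 'width': 0.08510974617343527}
```

View pics/top1.png

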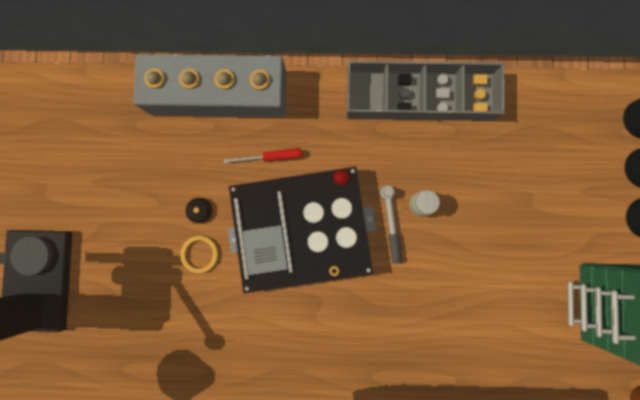

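View pics/side1.png

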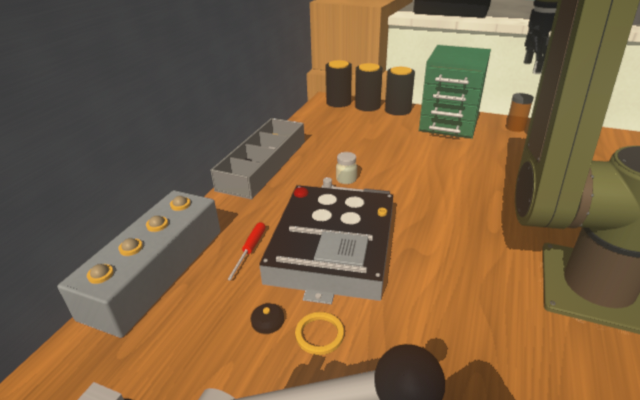

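Top view: discs at about (313,212), (342,208), (318,242) and (346,238); cover near (265,250), its near edge near (268,273); collar (334,271), lens (342,178). The side view agrees with this.

```bash
python3 - <<'E'
from h import *
d=dict(np.load('top1.npz')); P=cloud(d); c=d['color'].astype(int)
m=((c.min(2)>150)).astype(np.uint8); m[:190]=0;m[258:]=0;m[:,:298]=0;m[:,362:]=0
n,l,s,ce=cv2.connectedComponentsWithStats(m)
D=[]
for i in range(1,n):
    if s[i,4]>80: p=np.median(P[l==i],0);q=P[l==i].mean(0); D.append(q); print(s[i,4],ce[i].round(1),q.round(4))
# box top panel outline
t=((np.abs(P[...,2]-.06)<.02)).astype(np.uint8); t[:150]=0;t[310:]=0;t[:,:215]=0;t[:,385:]=0
pts=P[t>0][:,:2].astype(np.float32); rr=cv2.minAreaRect(pts); print(rr)
# cover
for v,u in [(255,265),(268,266),(240,262),(225,258),(270,320),(212,313)]: print(u,v,P[v,u].round(4),c[v,u])
hi=(P[...,2]>.069)&(t>0)
m2=(hi&(np.abs(c-c.mean(2,keepdims=True)).max(2)<15)&(c.mean(2)>90)); m2[:, :247]=0;m2[:,287:]=0;m2[:222]=0
m2=m2.astype(np.uint8)
q=P[m2>0]; print(len(q),cv2.minAreaRect(q[:,:2].astype(np.float32)),q[:,2].mean())
im=cv2.resize(d['color'][150:305,215:385][:,:,::-1],None,fx=4,fy=4,interpolation=cv2.INTER_CUBIC); cv2.imwrite('pics/crop.png',im[:600])
E
```

```text
266 [341.4 207.7] [ 0.6088 -0.0325  0.0624]
267 [313.  212.1] [0.5976 0.0325 0.0583]
276 [345.9 237. ] [ 0.5421 -0.0441  0.0622]
269 [317.3 241.4] [0.5307 0.0208 0.0622]
((0.562315821647644, 0.03432628512382507), (0.2506277859210968, 0.359000027179718), 10.039551734924316)
265 255 [0.4976 0.138  0.074 ] [113 113 103]
266 268 [0.4688 0.1344 0.0765] [132 133 122]
262 240 [0.5312 0.146  0.0728] [132 133 123]
258 225 [0.5651 0.1585 0.0593] [43 39 35]
320 270 [0.4658 0.0134 0.058 ] [41 38 35]
313 212 [0.5979 0.0326 0.056 ] [207 200 176]
1688 ((0.509063720703125, 0.13538335263729095), (0.125388503074646, 0.0891360193490982), 1.9600237607955933) 0.07363712295564609
```

View pics/crop.png

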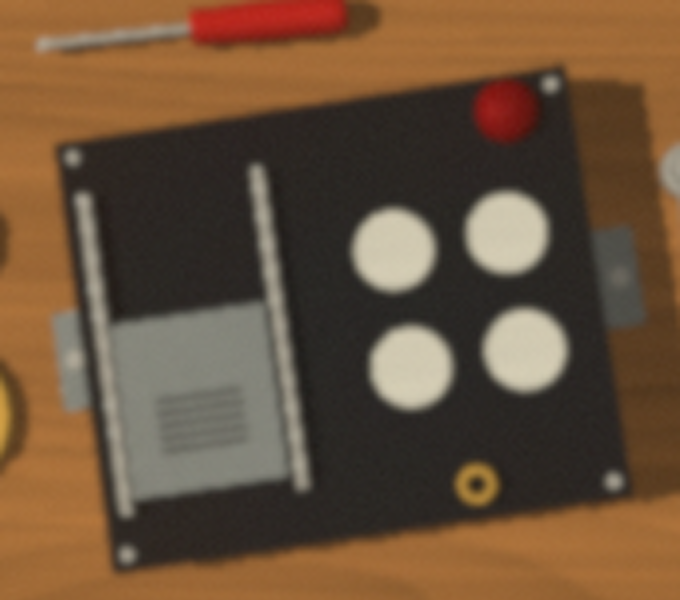

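```bash
cat >> h.py <<'E'
from scipy.spatial.transform import Rotation as R
def ray(d,u,v,z):
    f=200/np.tan(np.radians(d['vfov'])/2); T=np.array(d['world_from_camera'])
    g=T[:3,:3]@np.array([(u-d['cx'])/f,(v-d['cy'])/f,1]); o=T[:3,3]
    return o+g*(z-o[2])/g[2]
def go(t):
    s=r.get_state(); q=R.from_quat(s['orientation']).as_matrix()
    print('to',np.round(t,4),'rows',((q.T@(np.array(t)-s['position']))*10).round(3),'yaw',np.degrees(np.arctan2(q[1,0],q[0,0])).round(2),'t',s['clock'],'F',s['wrist_force'].round(2))
E
python3 - <<'E'
from h import *
d=dict(np.load('top1.npz'))
D=[ray(d,u,v,.0585) for u,v in [(345.9,237),(317.3,241.4),(341.4,207.7),(313,212.1)]]
for i,p in enumerate(D): print(i,p.round(4))
a=(D[2]-D[0]+D[3]-D[1]); b=D[1]-D[0]+D[3]-D[2]
print(np.degrees(np.arctan2(a[1],a[0])),np.degrees(np.arctan2(-b[0],b[1])))
print('edge',ray(d,215+212/4,150+489/4,.074),'collar',ray(d,215+476/4,150+485/4,.07),'lens',ray(d,215+505/4,150+110/4,.068))
go([*D[0][:2],.095])
E
```

```text
0 [ 0.5422 -0.0443  0.0585]
1 [0.5306 0.021  0.0585]
2 [ 0.6091 -0.0327  0.0585]
3 [0.5976 0.0325 0.0585]
9.772238144771578 10.03068571186015
edge [0.45919288 0.12994778 0.074     ] collar [ 0.464745   -0.01856668  0.07      ] lens [ 0.67788021 -0.03080947  0.068     ]
to [ 0.5422 -0.0443  0.095 ] rows [ 5.076 -4.538  1.501] yaw 16.38 t 0.1 F [-0.32 -0.39  0.02]
```

Call:
apply_moves(
  increments=[
    [[0.4,-0.3,0],0.035,-1],
    [[0.7,-0.6,0],0.071,-1],
    [[1,-0.9,0],0.071,-1],
    [[1,-0.9,0],0.071,-1],
  ],
)

```text
clock: 0.5
position: [0.2556, -0.5053, 0.2445]
orientation: [0.996, 0.089, 0.0, -0.001]
wrist_force: [-0.2, -1.0, -0.5]
width: 0.0286
finger_force: 0.0
```

Call:
apply_moves(
  increments=[
    [[0.3,-0.3,0],0,-1],
    [[0.6,-0.6,0],0,-1],
    [[0.9,-1,0],0,-1],
  ],
)

```text
clock: 0.8
position: [0.3254, -0.3947, 0.245]
orientation: [0.996, 0.086, -0.0, 0.0]
wrist_force: [1.0, -0.5, 0.0]
width: 0.0
finger_force: 0.0
```

Call:
apply_moves(
  increments=[
    [[0.3,-0.3,0.1],0,-1],
    [[0.6,-0.6,0.2],0,-1],
    [[0.9,-1,0.3],0,-1],
  ],
)

```text
clock: 1.1
position: [0.3966, -0.2812, 0.2152]
orientation: [0.996, 0.086, 0.0, 0.0]
wrist_force: [1.2, -0.9, 0.1]
width: -0.0
finger_force: 0.0
```

Call:
apply_moves(
  increments=[
    [[0.3,-0.3,0.1],0,-1],
    [[0.6,-0.6,0.2],0,-1],
    [[0.9,-1,0.3],0,-1],
  ],
)

```text
clock: 1.4
position: [0.4677, -0.1679, 0.1853]
orientation: [0.996, 0.086, 0.0, 0.0]
wrist_force: [-0.9, -0.5, -0.2]
width: 0.0001
finger_force: 0.0
```

Call:
apply_moves(
  increments=[
    [[0.3,-0.3,0.1],0,-1],
    [[0.6,-0.6,0.2],0,-1],
    [[0.9,-1,0.3],0,-1],
    [[0.9,-1,0.3],0,-1],
    [[0.9,-1,0.3],0,-1],
  ],
)

```text
clock: 1.9
position: [0.5381, -0.0538, 0.1549]
orientation: [0.996, 0.088, -0.001, 0.0]
wrist_force: [0.0, -0.8, -0.2]
width: 0.0004
finger_force: 0.0
```

```bash
python3 -c "
from h import *
go([.5422,-.0443,.0785]);print(r.get_state()['position'])"
```

```text
to [ 0.5422 -0.0443  0.0785] rows [ 0.058 -0.086  0.763] yaw 10.12 t 1.9 F [ 0.01 -0.8  -0.2 ]
[ 0.53814198 -0.05379758  0.15485269]
```

Call:
apply_moves(
  increments=[
    [[0.06,-0.09,0.3],0,-1],
    [[0.06,-0.09,0.6],0,-1],
    [[0.06,-0.09,0.76],0,-1],
    [[0.06,-0.09,0.76],0,-1],
    [[0.06,-0.09,0.76],0,-1],
  ],
)

```text
clock: 2.4
position: [0.5427, -0.0455, 0.0804]
orientation: [0.996, 0.086, 0.0, 0.0]
wrist_force: [0.7, 0.7, 0.1]
width: 0.0001
finger_force: 0.0
```

Call:
apply_moves(
  increments=[
    [[0,0,0.02],0,-1],
    [[0,0,0.04],0,-1],
    [[0,0,0.05],0,-1],
    [[0,0,0.05],0,-1],
  ],
)

```text
clock: 2.8
position: [0.5426, -0.0446, 0.075]
orientation: [0.996, 0.087, 0.0, 0.0]
wrist_force: [-0.6, 1.1, 0.4]
width: -0.0001
finger_force: 0.0
```

Call:
apply_moves(
  increments=[
    [[0,0,0.01],0,-1],
    [[0,0,0.02],0,-1],
    [[0,0,0.02],0,-1],
  ],
)

```text
clock: 3.1
position: [0.5424, -0.0445, 0.0726]
orientation: [0.996, 0.087, -0.0, -0.0]
wrist_force: [0.2, 0.3, -0.4]
width: -0.0003
finger_force: 0.0
```

Call:
apply_moves(
  increments=[
    [[0,0,0.01],0,-1],
    [[0,0,0.01],0,-1],
    [[0,0,0.01],0,-1],
  ],
)

```text
clock: 3.4
position: [0.5425, -0.0445, 0.0725]
orientation: [0.996, 0.087, -0.0, -0.0]
wrist_force: [-3.1, -0.5, 5.4]
width: -0.0
finger_force: 2.7
```

Call:
apply_moves(
  increments=[
    [[0,0,0.01],0,-1],
    [[0,0,0.01],0,-1],
    [[0,0,0.01],0,-1],
  ],
)

```text
clock: 3.7
position: [0.5426, -0.0445, 0.0725]
orientation: [0.996, 0.087, -0.0, -0.0]
wrist_force: [-5.4, 1.9, 10.5]
width: -0.0001
finger_force: 5.5
```

Disc0 is rigid: 10 N and no give. Next is disc1, 66 mm along tool -y.

Call:
apply_moves(
  increments=[
    [[0,0,-0.12],0,-1],
    [[0,-0.3,-0.12],0,-1],
    [[0,-0.66,-0.12],0,-1],
    [[0,-0.66,-0.12],0,-1],
    [[0,-0.66,-0.02],0,-1],
    [[0,-0.66,-0.02],0,-1],
  ],
)

```text
clock: 4.3
position: [0.5316, 0.0201, 0.0726]
orientation: [0.996, 0.087, 0.001, 0.0]
wrist_force: [-0.2, 1.0, 1.0]
width: -0.0001
finger_force: 0.4
```

Call:
apply_moves(
  increments=[
    [[0,0,0.01],0,-1],
    [[0,0,0.02],0,-1],
    [[0,0,0.02],0,-1],
    [[0,0,0.02],0,-1],
  ],
)

```text
clock: 4.7
position: [0.5316, 0.02, 0.0725]
orientation: [0.996, 0.086, -0.0, -0.0]
wrist_force: [-4.7, 3.8, 12.8]
width: -0.0001
finger_force: 6.2
```

Disc1 is rigid too. Next is disc3, 68 mm along tool +x.

Call:
apply_moves(
  increments=[
    [[0,0,-0.12],0,-1],
    [[0.3,0,-0.12],0,-1],
    [[0.68,0,-0.12],0,-1],
    [[0.68,0,-0.12],0,-1],
    [[0.68,0,-0.02],0,-1],
    [[0.68,0,-0.02],0,-1],
  ],
)

```text
clock: 5.3
position: [0.5981, 0.0316, 0.0726]
orientation: [0.996, 0.087, 0.001, 0.0]
wrist_force: [2.2, -0.2, 3.0]
width: -0.0001
finger_force: 1.9
```

Call:
apply_moves(
  increments=[
    [[0,0,0.01],0,-1],
    [[0,0,0.02],0,-1],
    [[0,0,0.02],0,-1],
    [[0,0,0.02],0,-1],
  ],
)

```text
clock: 5.7
position: [0.5981, 0.0316, 0.0725]
orientation: [0.996, 0.087, 0.001, 0.0]
wrist_force: [-2.2, -1.0, 10.1]
width: 0.0002
finger_force: 4.9
```

Disc3 is rigid, so the catch must be disc2, at tool +y 66 mm.

Call:
apply_moves(
  increments=[
    [[0,0,-0.12],0,-1],
    [[0,0.3,-0.12],0,-1],
    [[0,0.66,-0.12],0,-1],
    [[0,0.66,-0.12],0,-1],
    [[0,0.66,-0.02],0,-1],
    [[0,0.66,-0.02],0,-1],
  ],
)

```text
clock: 6.3
position: [0.6081, -0.0324, 0.0712]
orientation: [0.996, 0.087, -0.001, -0.0]
wrist_force: [0.2, -0.2, 1.2]
width: -0.0001
finger_force: 0.0
```

Call:
apply_moves(
  increments=[
    [[0,0,0.01],0,-1],
    [[0,0,0.02],0,-1],
    [[0,0,0.03],0,-1],
    [[0,0,0.04],0,-1],
    [[0,0,0.05],0,-1],
    [[0,0,0.05],0,-1],
  ],
)

```text
clock: 6.9
position: [0.6095, -0.0323, 0.0678]
orientation: [0.996, 0.087, 0.0, -0.0]
wrist_force: [-2.1, 2.5, 3.6]
width: -0.0004
finger_force: 2.1
```

Call:
apply_moves(
  increments=[
    [[0,0,0.01],0,-1],
    [[0,0,0.01],0,-1],
    [[0,0,0.01],0,-1],
    [[0,0,-0.2],0,-1],
    [[0,0,-0.6],0,-1],
    [[0,0,-0.6],0,-1],
    [[0,0,-0.6],0,-1],
  ],
)

```text
clock: 7.6
position: [0.6105, -0.0332, 0.1289]
orientation: [0.996, 0.087, 0.002, 0.001]
wrist_force: [-0.1, 1.0, -0.4]
width: 0.0001
finger_force: 0.0
```

Call:
apply_moves(
  increments=[
    [[-0.5,0,0],0,-1],
    [[-1,0,0],0,-1],
    [[-1,0,0],0,-1],
  ],
)

```text
clock: 7.9
position: [0.5025, -0.0496, 0.1215]
orientation: [0.996, 0.086, -0.006, -0.001]
wrist_force: [0.1, -0.6, -0.0]
width: 0.0004
finger_force: 0.0
```

```bash
python3 - <<'E'
from h import *
d=shot('top','top2')
e=shot('side','side2')
a=cv2.resize(d['color'][150:305,200:400][:,:,::-1],None,fx=3,fy=3,interpolation=cv2.INTER_CUBIC)
b=cv2.resize(e['color'][170:310,240:410][:,:,::-1],None,fx=1,fy=1,interpolation=cv2.INTER_CUBIC)
o=np.zeros((465,600+170,3),np.uint8);o[:465,:600]=a;o[:140,600:]=b
cv2.imwrite('pics/c2.png',o)
go([.45,.13,.12])
E
```

```text
to [0.45 0.13 0.12] rows [-0.269 -1.876  0.058] yaw 9.94 t 8.0 F [1.17 0.23 0.25]
```

View pics/c2.png

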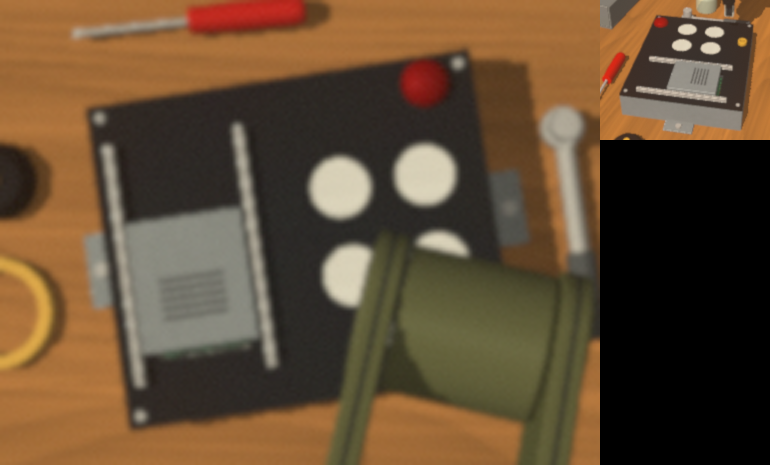

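The cover is ajar: its near edge is at about crop (200,348), with a sliver of the compartment in front of it. The loose things haven't moved. I'll go in front of the near face.

Call:
apply_moves(
  increments=[
    [[-0.12,-0.45,0.03],0,-1],
    [[-0.24,-0.9,0.03],0,-1],
    [[-0.24,-0.9,0.03],0,-1],
  ],
)

```text
clock: 8.3
position: [0.4709, 0.0377, 0.1242]
orientation: [0.996, 0.089, -0.0, -0.001]
wrist_force: [1.1, -0.4, 0.1]
width: -0.0001
finger_force: 0.0
```

Call:
apply_moves(
  increments=[
    [[0,-0.5,0],0,-1],
    [[0,-0.95,0],0,-1],
    [[0,-0.95,0],0,-1],
    [[0,-0.95,0],0,-1],
  ],
)

```text
clock: 8.7
position: [0.4563, 0.1287, 0.1249]
orientation: [0.996, 0.088, 0.0, 0.0]
wrist_force: [0.4, -0.6, -0.7]
width: -0.0001
finger_force: 0.0
```

```bash
python3 -c "
from h import *
go([.452,.129,.0785]);go([.515,.140,.0785])"
```

```text
to [0.452  0.129  0.0785] rows [-0.043 -0.011  0.464] yaw 10.13 t 8.7 F [ 0.43 -0.61 -0.68]
to [0.515  0.14   0.0785] rows [ 0.597 -0.008  0.465] yaw 10.13 t 8.7 F [ 0.43 -0.61 -0.68]
```

Call:
apply_moves(
  increments=[
    [[-0.04,0,0.1],0,-1],
    [[-0.04,0,0.3],0,-1],
    [[-0.04,0,0.46],0,-1],
    [[-0.04,0,0.46],0,-1],
    [[-0.04,0,0.46],0,-1],
  ],
)

```text
clock: 9.2
position: [0.4513, 0.1262, 0.0782]
orientation: [0.996, 0.086, -0.001, 0.0]
wrist_force: [0.2, 0.3, 0.8]
width: 0.0005
finger_force: 0.0
```

Call:
apply_moves(
  increments=[
    [[0.05,0,0],0,-1],
    [[0.1,0,0],0,-1],
    [[0.15,0,0],0,-1],
    [[0.2,0,0],0,-1],
    [[0.25,0,0],0,-1],
    [[0.3,0,0],0,-1],
    [[0.35,0,0],0,-1],
    [[0.4,0,0],0,-1],
    [[0.4,0,0],0,-1],
  ],
)

```text
clock: 10.1
position: [0.4914, 0.1343, 0.0787]
orientation: [0.996, 0.087, 0.0, -0.0]
wrist_force: [0.0, 0.2, 0.1]
width: 0.0003
finger_force: 0.0
```

Call:
apply_moves(
  increments=[
    [[0.04,0,0],0,-1],
    [[0.08,0,0],0,-1],
    [[0.12,0,0],0,-1],
    [[0.16,0,0],0,-1],
    [[0.2,0,0],0,-1],
    [[0.2,0,0],0,-1],
  ],
)

```text
clock: 10.7
position: [0.5107, 0.1377, 0.0785]
orientation: [0.996, 0.087, 0.0, -0.0]
wrist_force: [-2.3, -0.0, -0.8]
width: 0.0001
finger_force: 1.0
```

Call:
apply_moves(
  increments=[
    [[0.02,0,0],0,-1],
    [[0.04,0,0],0,-1],
    [[0.04,0,0],0,-1],
  ],
)

```text
clock: 11.0
position: [0.511, 0.1378, 0.0784]
orientation: [0.996, 0.087, -0.005, 0.001]
wrist_force: [-15.5, -3.2, 11.0]
width: -0.0
finger_force: 8.2
```

It's at the stop: 15 N and no more travel. Back off and rise clear.

Call:
apply_moves(
  increments=[
    [[-0.15,0,0],0,-1],
    [[-0.25,0,0],0,-1],
    [[-0.25,0,-0.4],0,-1],
    [[-0.5,0,-0.9],0,-1],
    [[-1,0,-0.9],0,-1],
    [[-1,0,-0.9],0,-1],
    [[-1,0,-0.9],0,-1],
  ],
)

```text
clock: 11.7
position: [0.4157, 0.121, 0.1693]
orientation: [0.996, 0.087, 0.002, -0.0]
wrist_force: [0.9, 0.5, 0.6]
width: -0.0001
finger_force: 0.0
```

```bash
python3 - <<'E'
from h import *
d=shot('top','top3')
e=shot('side','side3')
o=np.zeros((400,780,3),np.uint8)
o[:,:400]=cv2.resize(d['color'][130:305,200:400][:,:,::-1],(400,350)).repeat(1,0)[:350] if 0 else cv2.resize(d['color'][120:320,200:400][:,:,::-1],(400,400))
o[:,400:]=cv2.resize(e['color'][150:350,220:410][:,:,::-1],(380,400))
cv2.imwrite('pics/c3.png',o); print(r.get_state()['wrist_force'],r.get_state()['position'])
E
```

```text
[ 0.81628001  0.71115875 -0.03651206] [0.41664012 0.12106872 0.16882795]
```

View pics/c3.png

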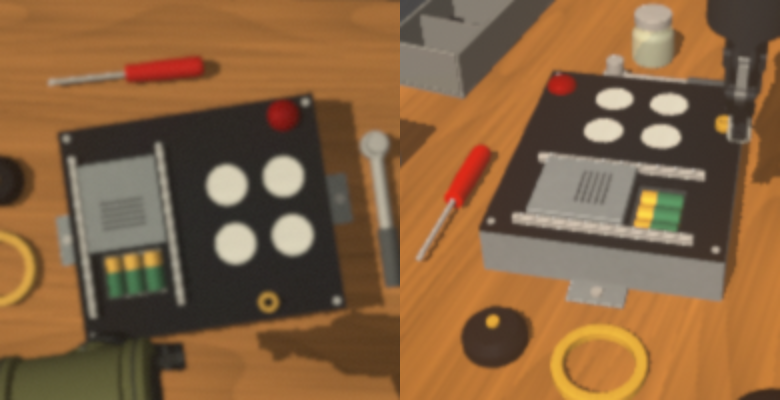

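The cover is at its far stop, with three cells showing at about (135,275) in the left picture. The discs are flush, the loose things haven't moved, and the arm touches nothing.

```bash
python3 -c "
from h import *
print(order.close_job())"
```

```text
the job is handed in; nothing more can be done
None
```

The catch was the far right disc (disc2); I pressed it, pushed the cover to its stop, saw no loose thing moved in the final pictures, and handed the job in at about 12 s (no verdict was returned).

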